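# Switch on and tare the scale under the blue bowl

### The arm

A 6-joint arm with a two-finger parallel gripper is mounted at the origin on the work surface. World frame = base frame: x ahead of the robot, y to its left, z up, the work surface at z = 0. Lengths are in m, angles in rad, forces in N, time in s.
With the tool pointing down it reaches from about 0.325 to 0.775 m from the base axis. Payload 5.5 kg.
Tool frame: the origin (TCP) lies between the finger pads; the fingertips stand 8 mm ahead of it and the grasp point (between the pads) lies 11 mm behind it (tcp_to_tips is the distance from the TCP to the fingertips, in m); z points along the fingers, y is the line along which they close (so a half turn about z gives the same grasp; the last joint's range is limited). The gripper opens to 88 mm and grips with 3 to 60 N. Pads are 20 mm wide; open, the fingers measure 115 mm over their backs; the gripper's body (75 mm by 178 mm) begins 61 mm behind the grasp point.
Start: joints at [-1.253, 0.091, 1.231, -0, 1.82, -0.057], TCP at [0.22, -0.558, 0.231] pointing down, gripper open.
Joint ranges: [-2.87, 2.87], [-0.86, 2.18], [0.17, 2.46], [-1.51, 4.65], [0.06, 2.69], [-2.65, 2.65]. Speed limits (rad/s): [2.57, 2.57, 3.01, 3.14, 3.14, 3.14].

### API

Orientations are given as a unit quaternion [w, x, y, z].
In Python, from bench import * gives the robot as it stands. Calls block until the motion is done:
- move_to(position, orientation): joint-space move of the TCP to a pose.
- move_l(position, speed=0.15, orientation=None): straight line of the TCP; orientation=None keeps the orientation; speed is the mean speed in m/s.
- movej(angles): joint-space move.
- gripper_open() and close(): open the fingers fully, or close them until they stop; the grip force is fixed at half the most.
- hold(seconds).
- inverse_kinematics(position, orientation): joint angles nearest the present ones, or None.
- state(): the state.
- get_image(name): name is "side" or "top"; returns a dict with "frame" (400x640x3 uint8, blue, green, red), "depth" (400x640 float32, m along the optical axis (not along the pixel's ray), 0 where there is no reading), "camera_matrix" (3x3 intrinsics, pixels), "view" (4x4, takes a point from world to camera coordinates). Camera axes: x right, y up, looking along -z (the intrinsics and any distortion apply to the point x, -y, -z); pixel columns grow to the right and rows downward; lengths in m; the calibration is good to about 2 mm. A picture is of the moment at which its call begins.
A pose or a line that the arm cannot do raises IKError and nothing moves.
- job_done(): hands the job in; it is judged then, once.
The state is a dict: "time": time; "joint_pos": joint angles; "dq": joint speeds; "joint_torque": joint torques, N m; "ee_pos": TCP position; "ee_rot": TCP orientation; "ft_force": force on the tool from outside, world axes, zero at the start; "moment": the same for the moment, N m; "finger_gap": finger opening in m; "finger_force": force on a finger pad.
Only numpy, scipy, OpenCV 4.12 (cv2) and the standard library are available. Lean on these libraries where they do the work, as an engineer would, in place of code of your own. Each camera call takes 0.05 s, during which the arm holds its last target. There are 200 camera calls.

### The job

Two identical kitchen scales stand on the bench: with the fingertips gently press the green button of the scale that carries the blue bowl fully down and let it come up again, then do the same with that scale's orange button, and withdraw. Nothing is to be picked up: do not press the other scale's buttons, leave both bowls standing where they are on their scales, and do not disturb the other things on the bench.

Things in the scene. Friction and masses are not known exactly. Their poses are not given: they have to be found in the camera images.
- scale_a: the scale that carries the BLUE bowl. Fixed, 250 (its x) x 180 mm, origin under its centre; its -x end faces the robot and has two round buttons. Grey housing top 28 mm above the table; steel weighing plate (150 x 170 mm, top 34 mm up) centred 42 mm along +x; thin dark display between the buttons.
- scale_b: the identical scale that carries the WHITE bowl; leave alone. Same sizes and axes as scale_a.
- on_a_top (a point): centre of the top face of the green on button of the scale with the blue bowl; 28 mm across, in a black collar 44 mm across; 44 mm above the table at rest, pressed straight down. It lies 95 mm towards the robot from the scale's origin and 45 mm to either side of its midline (the side varies; the two are 90 mm apart). Fully pressed it still stands 4 mm proud of the collar.
- on_a (a joint): travel of the green on button of the scale with the blue bowl, m: 0 up, 0.006 fully down. Spring: starts to move at about 1.2 N, fully down at about 4 N, comes up by itself when let go.
- tare_a_top (a point): centre of the top face of the orange tare button of the scale with the blue bowl; 28 mm across, in a black collar 44 mm across; 44 mm above the table at rest, pressed straight down. It lies 95 mm towards the robot from the scale's origin and 45 mm to either side of its midline (the side varies; the two are 90 mm apart). Fully pressed it still stands 4 mm proud of the collar.
- tare_a (a joint): travel of the orange tare button of the scale with the blue bowl, m: 0 up, 0.006 fully down. Spring: starts to move at about 1.2 N, fully down at about 4 N, comes up by itself when let go.
- on_b_top (a point): centre of the top face of the green on button of the scale with the white bowl; 28 mm across, in a black collar 44 mm across; 44 mm above the table at rest, pressed straight down. It lies 95 mm towards the robot from the scale's origin and 45 mm to either side of its midline (the side varies; the two are 90 mm apart). Fully pressed it still stands 4 mm proud of the collar.
- on_b (a joint): travel of the green on button of the scale with the white bowl, m: 0 up, 0.006 fully down. Spring: starts to move at about 1.2 N, fully down at about 4 N, comes up by itself when let go.
- tare_b_top (a point): centre of the top face of the orange tare button of the scale with the white bowl; 28 mm across, in a black collar 44 mm across; 44 mm above the table at rest, pressed straight down. It lies 95 mm towards the robot from the scale's origin and 45 mm to either side of its midline (the side varies; the two are 90 mm apart). Fully pressed it still stands 4 mm proud of the collar.
- tare_b (a joint): travel of the orange tare button of the scale with the white bowl, m: 0 up, 0.006 fully down. Spring: starts to move at about 1.2 N, fully down at about 4 N, comes up by itself when let go.
- bowl_blue: blue round bowl, 120 mm across the rim, 50 mm high, empty, loose, 0.25 kg; origin = centre of its underside. Stands on a scale's weighing plate, its rim 84 mm above the table; its near side is at least 65 mm from the middle of the buttons. Leave it alone.
- bowl_white: white round bowl, 120 mm across the rim, 50 mm high, empty, loose, 0.25 kg; origin = centre of its underside. Stands on a scale's weighing plate, its rim 84 mm above the table; its near side is at least 65 mm from the middle of the buttons. Leave it alone.
- jar: amber jar with red cap, 44 mm across, 85 mm high, standing between the scales; origin at its underside's centre; leave alone
- cup: paper-coloured cup, 70 mm across, 85 mm high, standing to the robot's right of the scales; origin at its underside's centre; leave alone
- can: can with a yellow label, 66 mm across, 85 mm high, standing to the robot's left of the scales; origin at its underside's centre; leave alone
- timer: white round kitchen timer, 64 mm across, 32 mm high, lying between the near ends of the scales; origin at its underside's centre; leave alone

How it is judged:
By the outcome, as a careful person would: the job done as asked, in the order asked, and still so for the second after the job is handed in, with the robot touching nothing.
It also fails if it takes over 38 s, if anything falls off the work surface, if the arm or the gripper's body presses on something with over 40 N, if the wrist force passes 120 N, or if a joint passes its speed limit or range.

## Working session

There is one attempt and no reset: what is moved stays moved. The work goes in short steps, each a Python script; the robot and the scene stay as the last script left them, time stands still between calls to the robot, and variables do not carry over. Pictures are saved under pics/ and viewed, at most 10 in all, crops included, and the job is handed in when it is done.

```bash
mkdir -p pics; python3 - <<'E'
from bench import *
import cv2,pickle
for n in("top","side"):
    d=get_image(n);cv2.imwrite(f"pics/{n}0.png",d["frame"]);pickle.dump(d,open(n+".pkl","wb"))
s=state();print(s["time"],s["ee_rot"],s["ft_force"],s["finger_gap"])
E
```

```text
0.1 [-8.64249990e-04  9.82488209e-01  1.86322721e-01 -1.25410047e-04] [-0.52250574  0.068046   -0.33367481] 0.08802306959918499
```

View pics/top0.png

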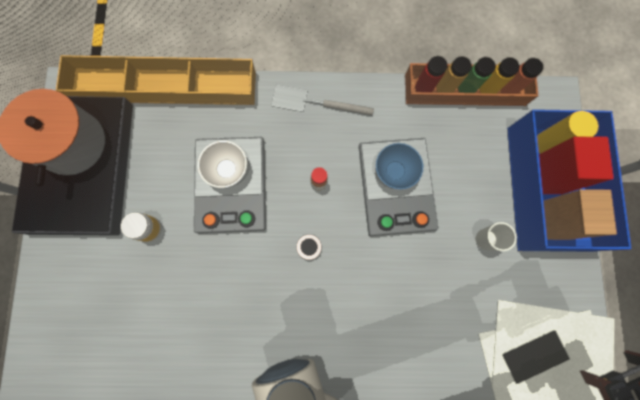

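View pics/side0.png

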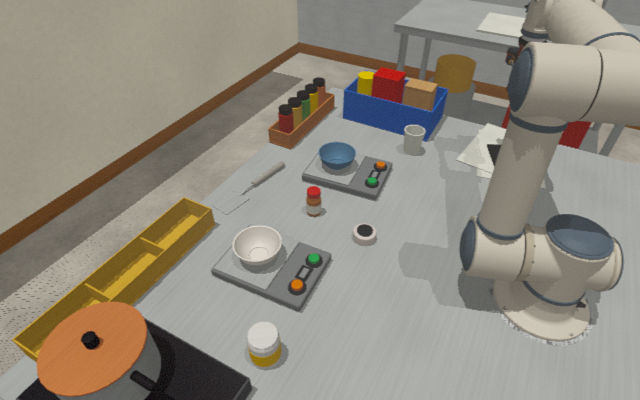

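The blue bowl stands on the right-hand scale. In the top view its green button is at about (387,222) and its orange one at about (422,219). In the side view they are at about (372,182) and (380,165).

```bash
cat > loc.py <<'E'
import numpy as np,cv2
def ray(d,u,v,z):
    p=cv2.undistortPoints(np.array([[[u,v]]],float),np.array(d["camera_matrix"],float),d.get("distortion"))[0,0]
    V=np.array(d["view"]);R,t=V[:3,:3],V[:3,3];c=-R.T@t
    r=R.T@np.array([p[0],-p[1],-1]);return c+r*(z-c[2])/r[2]
def blob(d,u,v,col,r=13):
    h=cv2.cvtColor(d["frame"],cv2.COLOR_BGR2HSV)[v-r:v+r,u-r:u+r].astype(int)
    lo,hi=((50,85)if col=="g" else(3,22))
    m=(h[...,0]>=lo)&(h[...,0]<=hi)&(h[...,1]>120)&(h[...,2]>80)
    y,x=np.nonzero(m);return x.mean()+u-r,y.mean()+v-r,len(x)
E
python3 - <<'E'
import pickle,cv2
from loc import *
for n,P in(("top",[(387,222,"g"),(422,219,"o")]),("side",[(372,182,"g"),(380,165,"o")])):
    d=pickle.load(open(n+".pkl","rb"));print(d.keys())
    for u,v,c in P:
        b=blob(d,u,v,c);print(n,c,b,ray(d,b[0],b[1],.044), d["depth"][v,u])
d=pickle.load(open("top.pkl","rb"));print(ray(d,399,167,.084), ray(d,501,237,.085),ray(d,309,247,.032))
cv2.imwrite("pics/crop.png",cv2.resize(d["frame"][130:250,340:540],None,fx=4,fy=4,interpolation=cv2.INTER_CUBIC))
E
```

```text
dict_keys(['frame', 'depth', 'camera_matrix', 'view'])
top g (np.float64(386.45569620253167), np.float64(221.54430379746836), 79) [ 0.51749065 -0.18037362  0.044     ] 0.92314374
top o (np.float64(421.53982300884957), np.float64(218.61061946902655), 113) [ 0.52589513 -0.2691803   0.044     ] 0.9251394
dict_keys(['frame', 'depth', 'camera_matrix', 'view'])
side g (np.float64(371.72727272727275), np.float64(180.4909090909091), 55) [ 0.51583182 -0.17504802  0.044     ] 1.2496926
side o (np.float64(380.05357142857144), np.float64(164.5), 56) [ 0.52456938 -0.26258783  0.044     ] 1.3167439
[ 0.6479344  -0.20634327  0.084     ] [ 0.47780216 -0.44623877  0.085     ] [0.4528218  0.01307626 0.032     ]
```

View pics/crop.png

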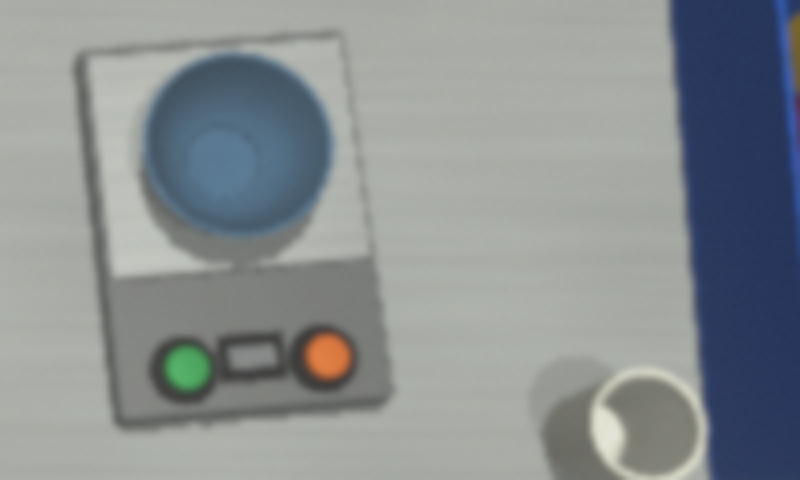

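```bash
python3 - <<'E'
from bench import *
import cv2,pickle
close()
move_to([0.517,-0.180,0.15],[0,1,0,0])
move_l([0.517,-0.180,0.064],0.08)
hold(.2)
s=state();print(s["time"],s["ee_pos"],s["ft_force"],s["finger_gap"],s["joint_pos"])
d=get_image("side");t=get_image("top")
a=cv2.resize(d["frame"][110:210,290:430],(560,400),interpolation=cv2.INTER_CUBIC)
cv2.imwrite("pics/near.png",a)
cv2.imwrite("pics/neart.png",cv2.resize(t["frame"][130:250,340:500],None,fx=4,fy=4,interpolation=cv2.INTER_CUBIC))
E
```

```text
4.6417 [ 0.51728017 -0.18011273  0.06455753] [ 0.29157623  0.40454589 -0.45920065] 0.00036158810281341136 [-3.97170426e-01 -1.82268325e-02  1.63747623e+00 -9.28396067e-06
  1.52139450e+00  1.17363188e+00]
```

View pics/near.png

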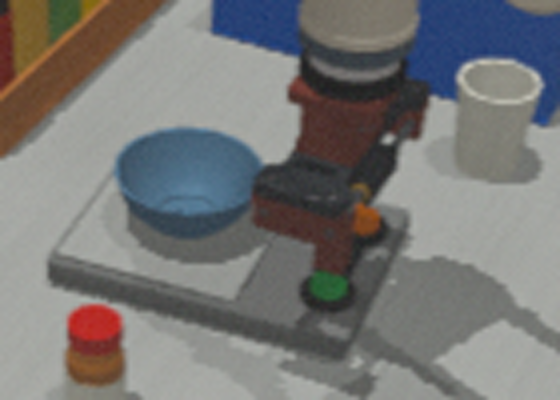

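View pics/neart.png

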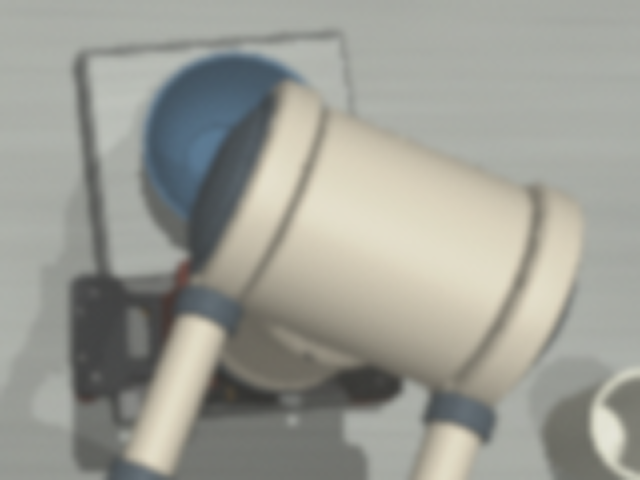

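The side view shows the closed fingertips just above the green button at crop (328,285), 1–2 px off centre. I'll shift them 2 mm towards +y and press in small steps, watching the force.

```bash
cat > press.py <<'E'
from bench import *
import cv2
def press(x,y,pic):
    move_l([x,y,0.058],0.05); hold(.2)
    f0=state()["ft_force"][2]; z=0.054
    while True:
        move_l([x,y,z],0.02); hold(.08)
        s=state(); f=s["ft_force"][2]-f0
        print(round(z,4),round(s["ee_pos"][2],4),round(f,2))
        if f>7 or z<0.0415: break
        z-=0.001
    hold(.3); s=state(); print(s["time"],s["ee_pos"],s["ft_force"])
    cv2.imwrite(pic,cv2.resize(get_image("side")["frame"][110:210,290:430],(560,400),interpolation=cv2.INTER_CUBIC))
    move_l([x,y,0.075],0.06); hold(.2); print(state()["time"],state()["ft_force"])
E
python3 - <<'E'
from press import *
press(.517,-.178,"pics/p1.png")
E
```

```text
0.054 0.0539 -1.45
0.053 0.053 -0.75
0.052 0.0523 0.42
0.051 0.0511 1.81
0.05 0.0501 1.63
0.049 0.0492 0.85
0.048 0.0481 2.08
0.047 0.0471 3.71
0.046 0.0463 4.08
0.045 0.0462 9.33
8.95 [ 0.5171672  -0.17806752  0.04621178] [-1.58249032  1.20718838  9.39743827]
9.85 [ 0.18396385  0.30499871 -0.29242589]
```

View pics/p1.png

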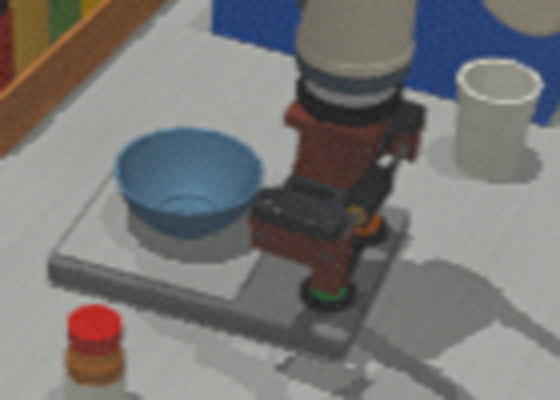

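The green button went down to a hard stop: fingertips at 38 mm, force rising from 4 to 9 N. The picture shows it depressed at crop (328,297). It was then let go. Next is the orange button.

```bash
python3 - <<'E'
from press import *
move_l([.525,-.266,0.075],0.08)
press(.525,-.266,"pics/p2.png")
move_l([.525,-.266,0.16],0.12)
move_to([.35,-.40,0.25],[0,1,0,0]); hold(.2)
print(state()["time"],state()["ee_pos"])
a=cv2.resize(get_image("side")["frame"][110:210,290:430],(560,400),interpolation=cv2.INTER_CUBIC)
cv2.imwrite("pics/end.png",cv2.vconcat([cv2.resize(cv2.imread("pics/p2.png"),(420,300)),cv2.resize(a,(420,300))]))
E
```

```text
0.054 0.0539 0.12
0.053 0.053 0.64
0.052 0.0522 1.14
0.051 0.0512 1.54
0.05 0.0502 2.87
0.049 0.0491 2.84
0.048 0.0481 2.58
0.047 0.0471 3.39
0.046 0.0463 6.27
0.045 0.0462 8.77
15.5333 [ 0.52516906 -0.26609502  0.04622246] [-1.17675366  0.95526069  8.29143467]
16.4333 [ 0.2411613  -0.4682802  -0.27987242]
18.4333 [ 0.35090528 -0.39914349  0.24893437]
```

View pics/end.png

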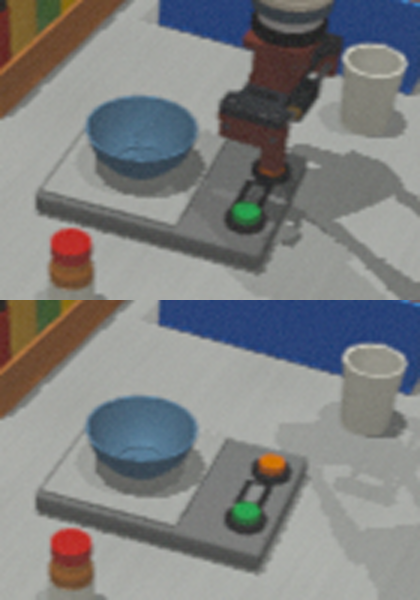

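The top half shows the orange button fully down at (271,170) with the green one back up. The bottom half shows both buttons up at (271,465) and (246,513), with the bowl and cup unmoved and the arm clear.

```bash
python3 -c "
from bench import *
print(job_done())"
```

```text
the job is handed in; nothing more can be done
None
```

On the blue-bowl scale I pressed the green button and then the orange one fully down to the stop (about 9 N each); both came back up, the arm withdrew clear, the blue bowl and cup look unmoved, and the job was handed in at about 18 s.

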